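# Fold down the drying rail and hang up the ear defenders

## Task

Fold the drying rail under the glass reagent shelf down until it is level against its stop, without slamming it. Then hang both pairs of ear defenders side by side over its bar, the headband square across the bar with one cup on each side, hanging straight down and set down gently rather than dropped. Leave the wash bottle, the beaker and the stack of dishes standing where they are.

Things in the scene. Friction and masses are not known exactly. Their poses are not given: they have to be found in the camera images.
- stand: fixed bench-top reagent shelf: a clear glass board on two 25 mm square aluminium posts 480 mm tall, at x = 155, y = -170 and 170 mm; feet below the posts 10 mm high, 50 wide, from x = 55 mm on. Origin on the bench directly below the middle of the rail's bar when the rail is level; x away from the robot, y along the bar, z up
- shelf_edge (a point): middle of the lower edge of the glass board's front, 460 mm above the bench, 10 mm nearer the robot than the level bar; the board is 8 mm thick, 400 mm wide (y), 220 deep, with brackets 22 mm deep below it at y = -170 and 170 mm. It overhangs the bar: a vertical gripper over the bar strikes it; axes as stand
- rail (a joint): angle of the fold-down drying rail, a U-shaped steel frame hinged to the posts (rad): 0 is level against its stop, growing as it folds up, to 1.2. Its stiff friction hinge holds it where it is left; about 2 N on the bar moves it down, 7 N up
- rail_mid (a point): middle of the rail's round steel bar, on its axis: 16 mm diameter, 300 long along y, axis 165 mm above the bench when level. At each end, y = -150 and 150 mm, a flat arm 20 mm high, 6 thick runs back 130 mm to the hinge; nothing between the arms. Axes turn with the rail: x away from the robot along the arms, y along the bar, z up when level
- rail_hinge (a point): point on the rail's hinge axis (parallel to the bar), midway between the posts, 165 mm above the bench, 130 mm beyond the level bar; axes as rail_mid
- ear_a: one pair of ear defenders (ear muffs), both alike: black headband arch, two grey cups, standing on the cups, 0.2 kg. Origin under its centre, on the bench. x from cup to cup (arch in the x-z plane), y across the band, z up; same after a half turn about z. 150 mm over the cups (x), 70 deep (y), 149 tall; cups 84 tall, 82 free between them. Starts turned up to 46 degrees
- ear_b: the other pair of ear defenders (ear muffs), both alike: black headband arch, two grey cups, standing on the cups, 0.2 kg. Origin under its centre, on the bench. x from cup to cup (arch in the x-z plane), y across the band, z up; same after a half turn about z. 150 mm over the cups (x), 70 deep (y), 149 tall; cups 84 tall, 82 free between them. Starts turned up to 46 degrees
- ear_a_crown (a point): top of ear_a's headband, in its middle, 149 mm above its underside. The crown is a firm padded block 30 mm wide (y) and 18 mm thick with flat parallel sides, level over its middle 20 mm (x), falling off 22 degrees to both sides; axes as ear_a
- ear_b_crown (a point): the same point of ear_b, the crown alike
- ear_a_saddle (a point): middle of the underside of ear_a's crown, 131 mm above its underside: rests on top of the bar when hung; hollowed like a shallow saddle; axes as ear_a
- ear_b_saddle (a point): the same point of ear_b
- wash_bottle: bystander: white squeeze wash bottle, 60 mm diameter, 170 mm to the top of its blue cap, thin bent spout to 190 mm; origin under its centre
- beaker: bystander: glass beaker, 80 mm diameter at the rim, 105 mm tall; origin under its centre
- dishes: bystander: stack of four round culture dishes, 90 mm diameter, 56 mm tall in all; origin under its centre
- bath_corner (a point): near, right-hand upper corner of a fixed stainless ultrasonic bath (bystander) on the left; the bath reaches 152 mm on in x and 242 mm to the left in y from here, top 167 mm above the bench, with a low handle on it to 179 mm
Mind the look-alikes: they are no part of the job. Leave any orange look-alike of the ear_b alone. What is shaped like the ear_a but red is not meant.

How it is judged:
By the outcome, as a careful person would: the job done as asked, in the order asked, and still so for the second after the job is handed in, with the robot touching nothing.
It also fails if it takes over 67 s, if anything falls off the work surface, if the arm or the gripper's body presses on something with over 40 N, if the wrist force passes 120 N, or if a joint passes its speed limit or range.

## Robot

A 6-joint arm with a two-finger parallel gripper is mounted at the origin on the work surface. World frame = base frame: x ahead of the robot, y to its left, z up, the work surface at z = 0. Lengths are in m, angles in rad, forces in N, time in s.
With the tool pointing down it reaches from about 0.3 to 0.775 m from the base axis. Payload 14.6 kg.
Tool frame: the origin (TCP) lies midway between the tips of the shut fingers; the grasp point (between the pads) lies 19 mm behind it (ctrl.pinch_z is the z of the grasp point in the tool frame, in m); z points along the fingers, y is the line along which they close (so a half turn about z gives the same grasp; the last joint's range is limited). The gripper opens to 94 mm and grips with 3 to 60 N. Pads are 16 mm wide; open, the fingers measure 119 mm over their backs; the gripper's body (75 mm by 177 mm) begins 78 mm behind the grasp point.
Start: joints at [1.153, 0.3, 1.521, -0, 1.321, -0.067], TCP at [0.189, 0.516, 0.185] pointing down, gripper open.
Joint ranges: [-3.03, 3.03], [-0.79, 2.21], [0.23, 2.52], [-1.04, 4.18], [0, 3.07], [-2.55, 2.55]. Speed limits (rad/s): [2.22, 2.22, 2.57, 3.14, 3.14, 3.14].

## Interface

Orientations are given as [roll, pitch, yaw] about the fixed x, y, z axes, in that order (R = Rz(yaw) Ry(pitch) Rx(roll)).
In Python, from station import ctrl, camera, ticket gives the robot as it stands. The module is installed in compiled form; this text tells all that it offers.
- The arm moves only by the shell command python3 -m inch 'ROWS' [FORCE]. ROWS is text: rows parted by semicolons, each of 7 numbers parted by spaces: the opening, from -1 (shut) to 1 (fully open), then the shift along the tool's x, y, z in units of 0.03 m (1.0 is 0.03 m), then the turn, a rotation vector about the tool's x, y, z in units of 10 degrees (1.0 is 10 degrees). In form: grip dx dy dz rx ry rz; .... A call has 1 to 10 rows; each row shifts and turns the commanded pose from where the row before left it, along the tool's axes as they then stand; what a row does not reach is not made up. A row lasts 1/8 s, in which the tool goes at most 62.5 mm and 10.7 degrees, less where a joint would pass 70% of its speed; a pose out of reach is approached as far as the arm can. A call with a number of a shift or a turn outside -1 to 1 is refused whole. A call with a gripper value outside its range is refused whole. The fingers move at their own pace and stop on an object; FORCE is the grip in N (left out, the last holds). Time passes only in rows, so rows that do not move let the fingers close. It gives the time, the measured TCP pose, the force, the opening and the grip force at its end, in the units of the state.
- ctrl.get_obs(): the state, without advancing time (a new reading comes with each control period).
- camera(name): name is "scene" or "top"; returns a dict with "img" (400x640x3 uint8, blue, green, red), "range_z" (400x640 float32, m along the optical axis (not along the pixel's ray), 0 where there is no reading), "intrinsics" (3x3 intrinsics, pixels), "view" (4x4, takes a point from world to camera coordinates). Camera axes: x right, y down, z forward; pixel columns grow to the right and rows downward; lengths in m; the calibration is good to about 2 mm. A picture is of the moment at which its call begins.
- ticket.hand_in(): hands the job in; it is judged then, once.
The state is a dict: "time_s": time; "qpos": joint angles; "joint_vel": joint speeds; "tau": joint torques, N m; "ee_pos": TCP position; "eef_rot": TCP orientation; "force": force on the tool from outside, world axes, zero at the start; "moment": the same for the moment, N m; "grip_width": finger opening in m; "grip_force": force on a finger pad.
Only numpy, scipy, OpenCV 4.12 (cv2) and the standard library are available. Lean on these libraries where they do the work, as an engineer would, in place of code of your own. Each camera call takes 0.05 s, during which the arm holds its last target. There are 200 camera calls.

## Working session

There is one attempt and no reset: what is moved stays moved. The work goes in short steps, Python scripts to look and compute and a shell command to move; the robot and the scene stay as the last step left them, time stands still between calls to the robot, and variables do not carry over. Pictures are saved under pics/ and viewed, at most 10 in all, crops included, and the job is handed in when it is done.

```bash
mkdir -p pics; ls
python3 - <<'E'
from station import ctrl,camera
import cv2,numpy as np
for n in("scene","top"):
    c=camera(n);cv2.imwrite(f"pics/{n}0.png",c["img"]);np.savez(f"{n}0.npz",**c);print(n,c["intrinsics"].tolist(),np.round(c["view"],3).tolist())
print(ctrl.get_obs(),ctrl.pinch_z)
E
```

```text
pics
scene [[432.2564914847528, 0.0, 315.98123187248484], [0.0, 432.2564914847528, 193.4396071926723], [0.0, 0.0, 1.0]] [[0.36, -0.933, -0.003, -0.22], [-0.88, -0.338, -0.335, 0.632], [0.311, 0.123, -0.942, 1.692], [0.0, 0.0, 0.0, 1.0]]
top [[425.00362401062705, 0.0, 326.80332677789187], [0.0, 425.00362401062705, 199.6845924142266], [0.0, 0.0, 1.0]] [[0.024, -1.0, 0.013, -0.022], [-0.991, -0.026, -0.132, 0.633], [0.132, -0.01, -0.991, 1.582], [0.0, 0.0, 0.0, 1.0]]
{'time_s': 0.1, 'qpos': array([ 1.15339340e+00,  3.00382691e-01,  1.52148498e+00, -4.25668266e-05,
        1.32069839e+00, -6.65864049e-02]), 'joint_vel': array([-4.88998767e-05, -6.92597013e-04, -7.12593644e-04, -2.24895916e-03,
        1.49124083e-04, -5.54756247e-04]), 'tau': array([ 2.05116262e-04, -5.32647979e+01, -3.53282762e+01,  7.08649191e-02,
        2.35559035e-02, -8.70097551e-05]), 'ee_pos': array([0.18892447, 0.51627691, 0.18447549]), 'eef_rot': array([-3.14061866e+00, -2.36268671e-05,  2.79078667e+00]), 'force': array([ 0.99740487, -0.18824955, -1.06176154]), 'moment': array([0.01691696, 0.00473914, 0.00645351]), 'grip_force': 0.0, 'grip_width': 0.09425288411377013} -0.0188
```

View pics/scene0.png

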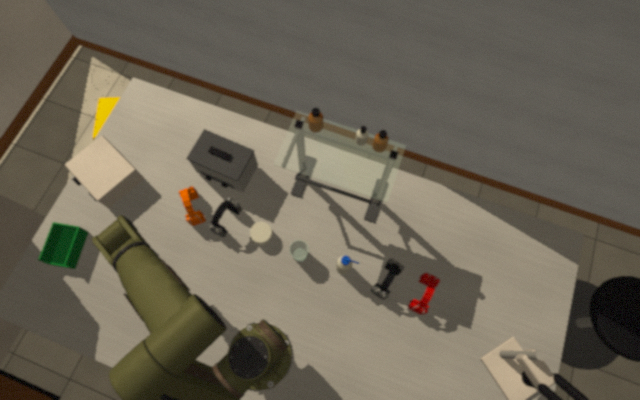

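View pics/top0.png

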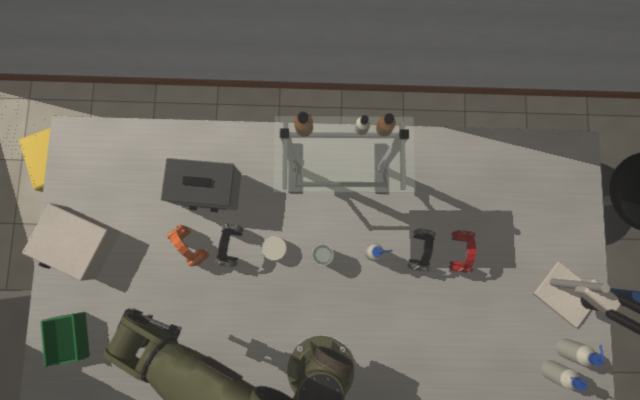

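The scene view shows black ears at (225,217) and (388,278), orange at (191,205) and red at (425,293). The top view has black ears at (228,244) and (422,250), dishes at (274,248), the beaker at (323,254), the bottle at (375,251) and the stand around (344,155). The bath is at (198,183).

```bash
cat > h.py <<'E'
import numpy as np,cv2
def pts(c):
    K,V=c["intrinsics"],c["view"];z=c["range_z"];v,u=np.mgrid[:400,:640]
    P=np.stack([(u-K[0,2])/K[0,0]*z,(v-K[1,2])/K[1,1]*z,z],-1)
    return (P-V[:3,3])@V[:3,:3]
def proj(c,p):
    q=c["view"][:3,:3]@np.asarray(p,float)+c["view"][:3,3];q=c["intrinsics"]@q;return q[:2]/q[2]
def ray(c,uv,h):
    K,V=c["intrinsics"],c["view"];d=np.linalg.inv(K)@[uv[0],uv[1],1];d=V[:3,:3].T@d;o=-V[:3,:3].T@V[:3,3]
    return o+d*(h-o[2])/d[2]
E
python3 - <<'E'
from h import *
for n,boxes in(("top",[(210,215,250,275),(405,220,440,280),(270,110,420,200)]),("scene",[(205,190,245,240),(368,250,408,305),(270,100,410,230)])):
    c=np.load(n+"0.npz");P=pts(c);im=c["img"].astype(int)
    print(n,"bench z",np.median(P[300:310,200:210,2]) if n=="top" else 0)
    for b in boxes[:2]:
        s=(slice(b[1],b[3]),slice(b[0],b[2]));p=P[s].reshape(-1,3);g=im[s].reshape(-1,3)
        m=(p[:,2]>.02)&(p[:,2]<.2); q=p[m]
        print(b,m.sum(),"max z",q[:,2].max())
        t=q[(q[:,2]>.134)&(q[:,2]<.16)];print(" crown",len(t),t.mean(0).round(4))
        r=cv2.minAreaRect(q[:,:2].astype(np.float32)*1000);print(" rect",r)
        k=q[q[:,2]<.1]; print(" low mean",k.mean(0).round(4), np.linalg.svd(q[:,:2]-q[:,:2].mean(0),full_matrices=False)[2][0])
    for nm,b in (("dish",(255,230,295,268)),("beak",(308,240,338,270)),("bot",(362,240,395,264)),("bath",(155,150,245,215)),("stand",boxes[2])):
        if n=="scene":break
        p=P[b[1]:b[3],b[0]:b[2]].reshape(-1,3);q=p[(p[:,2]>.03)&(p[:,2]<.7)]
        print(nm,q.min(0).round(3),q.max(0).round(3),q.mean(0).round(3), np.percentile(q[:,2],[50,90]).round(3))
a=np.load("top0.npz")["img"];b=np.load("scene0.npz")["img"]
t=cv2.resize(a[100:270,265:445],None,fx=2.2,fy=2.2,interpolation=2);s=cv2.resize(b[95:265,250:430],None,fx=2.2,fy=2.2,interpolation=2)
im=np.hstack([t,s]); im=cv2.convertScaleAbs(im,alpha=1.6); cv2.imwrite("pics/c1.png",im);print(im.shape)
E
```

```text
top bench z 0.0011010393271372225
(210, 215, 250, 275) 609 max z 0.1583895801609071
 crown 198 [0.4544 0.3556 0.1453]
 rect ((453.873046875, 353.9928894042969), (67.5197525024414, 154.3079376220703), 81.61853790283203)
 low mean [0.4521 0.3469 0.0754] [-0.99105069  0.13348603]
(405, 220, 440, 280) 606 max z 0.15554557522653367
 crown 186 [ 0.4536 -0.3631  0.1449]
 rect ((452.8216857910156, -364.2388916015625), (70.94142150878906, 155.33984375), 79.5606689453125)
 low mean [ 0.4527 -0.3546  0.0748] [-0.98362463  0.18022927]
dish [0.404 0.144 0.031] [0.49  0.231 0.069] [0.447 0.188 0.057] [0.057 0.061]
beak [ 0.388 -0.033  0.031] [0.463 0.044 0.112] [0.427 0.006 0.083] [0.093 0.107]
bot [ 0.413 -0.234  0.031] [ 0.468 -0.152  0.19 ] [ 0.441 -0.178  0.138] [0.131 0.176]
bath [0.577 0.331 0.03 ] [0.752 0.581 0.192] [0.663 0.444 0.156] [0.168 0.174]
stand [ 0.597 -0.248  0.459] [0.825 0.156 0.575] [ 0.709 -0.045  0.474] [0.469 0.481]
scene bench z 0
(205, 190, 245, 240) 526 max z 0.15754060175140147
 crown 132 [0.4481 0.3531 0.1451]
 rect ((483.93878173828125, 348.4480895996094), (69.27279663085938, 223.2879638671875), 82.05574035644531)
 low mean [0.4482 0.3439 0.0681] [-0.9905121   0.13742552]
(368, 250, 408, 305) 529 max z 0.15470891295962094
 crown 149 [ 0.4494 -0.3664  0.1439]
 rect ((450.34808349609375, -365.5867919921875), (67.70846557617188, 154.26803588867188), 78.9921875)
 low mean [ 0.4384 -0.3614  0.0733] [-0.98477825  0.17381543]
(374, 792, 3)
```

View pics/c1.png

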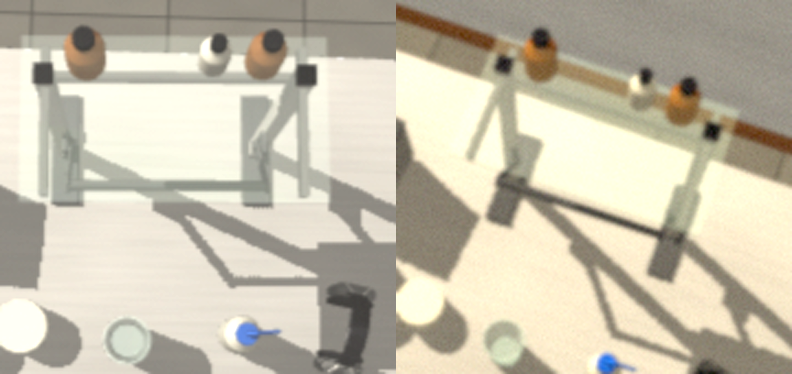

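The crop shows the bar below the glass: in the top view from about (297,184) to (387,184), in the scene view from about (299,177) to (380,203). The rail is up at some angle. I'll triangulate the bar and fit the board.

Run:
```python
from h import *
T=np.load("top0.npz");S=np.load("scene0.npz")
P=pts(T);p=P[105:205,265:425].reshape(-1,3);q=p[(p[:,2]>.45)&(p[:,2]<.485)]
# plane rect of board
r=cv2.minAreaRect(q[:,:2].astype(np.float32)*1000);print("board",len(q),r,np.median(q[:,2]))
print(cv2.boxPoints(r))
P=pts(S);p=P[95:230,260:420].reshape(-1,3);q=p[(p[:,2]>.45)&(p[:,2]<.485)]
if len(q)>50:
    r=cv2.minAreaRect(q[:,:2].astype(np.float32)*1000);print("boardS",len(q),r);print(cv2.boxPoints(r))
def darkline(c,u0,u1,vf,dn=7):
    g=cv2.cvtColor(c["img"],6).astype(float);L=[]
    for u in range(u0,u1):
        v0=int(vf(u));w=g[v0-dn:v0+dn+1,u];bg=np.percentile(w,80);d=np.clip(bg-w-8,0,None)
        if d.sum()>0: L.append((u,(d*np.arange(v0-dn,v0+dn+1)).sum()/d.sum()))
    L=np.array(L);k=np.polyfit(L[:,0],L[:,1],1)
    for _ in range(4):
        e=L[:,1]-np.polyval(k,L[:,0]);m=abs(e)<1.0;k=np.polyfit(L[m,0],L[m,1],1)
    return k,m.sum(),len(L)
kt=darkline(T,305,380,lambda u:184.5,4);ks=darkline(S,305,375,lambda u:177+(u-299.5)*26/81,5);print(kt,ks)
# intersect planes of the two view lines
def plane(c,k):
    V=c["view"];l=np.array([k[0],-1,k[1]]);n=l@c["intrinsics"]@V[:3,:]; return n
a,b=plane(T,kt[0]),plane(S,ks[0])
for y in(-.19,-.046,.1):
    A=np.array([[a[0],a[2]],[b[0],b[2]]]);print(y,np.linalg.solve(A,-np.array([a[3]+a[1]*y,b[3]+b[1]*y])).round(4))
for h in(.2,.25,.28):print(h,ray(T,(297,184.5),h)[:2],ray(T,(387,184.5),h)[:2],ray(S,(299.5,177),h)[:2],ray(S,(380.5,203),h)[:2])
```

```text
board 9684 ((712.4077758789062, -46.558807373046875), (221.35989379882812, 400.5082092285156), 1.4126662015914917) 0.46864145898061016
[[ 596.8246   150.90582]
 [ 606.69836 -249.48065]
 [ 827.99097 -244.02344]
 [ 818.1172   156.36304]]
boardS 6547 ((710.7134399414062, -47.679595947265625), (226.59364318847656, 401.0611877441406), 1.230125904083252)
[[ 593.13776  150.37251]
 [ 601.74774 -250.59624]
 [ 828.2891  -245.7317 ]
 [ 819.67914  155.23705]]
(array([6.24787823e-03, 1.81809518e+02]), np.int64(69), 75) (array([ 0.32205237, 82.06855911]), np.int64(69), 70)
-0.19 [0.6605 0.265 ]
-0.046 [0.6596 0.2534]
0.1 [0.6587 0.2416]
0.2 [0.66284807 0.09998215] [ 0.6711483  -0.21177645] [0.67984765 0.09664265] [ 0.69198211 -0.23951007]
0.25 [0.65445484 0.09687413] [ 0.66246912 -0.20414403] [0.66204941 0.08740205] [ 0.67380587 -0.23827932]
0.28 [0.6494189  0.09500932] [ 0.65726161 -0.19956458] [0.65137047 0.08185769] [ 0.66290014 -0.23754087]
```

```bash
cat > go.py <<'E'
# go.py x y z tilt_deg yaw_deg : needed turn (tool axes, units of 10deg), then shift in the turned tool's axes (units of 30mm)
import sys,numpy as np
from scipy.spatial.transform import Rotation as R
from station import ctrl
x,y,z,t,w=map(float,sys.argv[1:6]);o=ctrl.get_obs()
t=np.radians(t);c,s=np.cos(t),np.sin(t)
D=R.from_euler('z',w,degrees=True)*R.from_matrix(np.array([[-c,0,s],[0,1,0],[-s,0,-c]]))
C=R.from_euler('xyz',o["eef_rot"]);d=np.array([x,y,z])-o["ee_pos"]
print("t",round(o["time_s"],2),"turn",((C.inv()*D).as_rotvec(degrees=True)/10).round(2),"shift after",(D.inv().apply(d)/.03).round(2),"shift now axes",(C.inv().apply(d)/.03).round(2),"q",o["qpos"].round(2),"F",o["force"].round(1))
E
python3 go.py 0.19 0.516 0.40 55 1.4; python3 go.py 0.56 -0.046 0.40 55 1.4
```

```text
t 0.1 turn [-1.04 -5.43 -1.98] shift after [-5.91 -0.01 -4.09] shift now axes [-0.04 -0.   -7.18] q [ 1.15  0.3   1.52 -0.    1.32 -0.07] F [ 1.  -0.2 -1.1]
t 0.1 turn [-1.04 -5.43 -1.98] shift after [-12.71 -19.04   5.63] shift now axes [-18.06 -13.36  -7.17] q [ 1.15  0.3   1.52 -0.    1.32 -0.07] F [ 1.  -0.2 -1.1]
```

```bash
python3 -m inch '-1 0 0 -.9 0 0 0;-1 0 0 -.9 0 0 0;-1 0 0 -.9 0 0 0;-1 -.3 -.2 -.9 0 0 0;-1 -.6 -.4 -.9 0 0 0;-1 -.9 -.5 -.9 0 0 0;-1 -.9 -.5 -.9 0 0 0;-1 -.9 -.5 -.9 0 0 0;-1 -.9 -.5 0 0 0 0;-1 -.9 -.5 0 0 0 0'; python3 -m inch '-1 -.9 -.5 0 0 0 0;-1 -.9 -.5 0 0 0 0;-1 -.9 -.5 0 0 0 0;-1 -.9 -.5 0 0 0 0;-1 -.9 -.5 0 0 0 0;-1 -.9 -.5 0 0 0 0;-1 0 0 0 0 0 0'; python3 go.py .56 -.046 .40 55 1.4
```

```text
time_s: 1.35
ee_pos: [0.3098, 0.3727, 0.4009]
eef_rot: [-3.141, -0.0, 2.791]
force: [0.9, 0.6, -0.1]
grip_width: 0.0008
grip_force: 0.0
time_s: 2.22
ee_pos: [0.4311, 0.2322, 0.4004]
eef_rot: [-3.141, -0.001, 2.788]
force: [-0.5, 0.1, -0.6]
grip_width: 0.0006
grip_force: 0.0
t 2.23 turn [-1.04 -5.44 -1.99] shift after [-2.32 -9.38  3.34] shift now axes [-7.24 -7.22  0.02] q [ 0.42  0.1   1.27 -0.    1.77 -0.8 ] F [-0.5  0.1 -0.6]
```

```bash
python3 -m inch '-1 0 0 0 -.13 -.68 -.25;-1 0 0 0 -.13 -.68 -.25;-1 0 0 0 -.13 -.68 -.25;-1 0 0 0 -.13 -.68 -.25;-1 0 0 0 -.13 -.68 -.25;-1 0 0 0 -.13 -.68 -.25;-1 0 0 0 -.13 -.68 -.25;-1 0 0 0 -.13 -.68 -.25;-1 -.2 -.85 .3 0 0 0;-1 -.2 -.85 .3 0 0 0'; python3 -m inch '-1 -.2 -.85 .3 0 0 0;-1 -.2 -.85 .3 0 0 0;-1 -.2 -.85 .3 0 0 0;-1 -.2 -.85 .3 0 0 0;-1 -.2 -.85 .3 0 0 0;-1 -.2 -.85 .3 0 0 0;-1 -.2 -.85 .3 0 0 0;-1 -.2 -.85 .3 0 0 0;-1 -.2 -.85 .3 0 0 0;-1 0 0 0 0 0 0'; python3 go.py .56 -.046 .40 55 1.4;python3 go.py .693 -.046 .275 55 1.4
```

```text
time_s: 3.48
ee_pos: [0.4528, 0.1834, 0.4004]
eef_rot: [3.141, 0.961, -3.112]
force: [-0.0, 0.6, 0.7]
grip_width: 0.0005
grip_force: 0.0
time_s: 4.72
ee_pos: [0.5573, -0.0444, 0.3979]
eef_rot: [3.14, 0.96, -3.116]
force: [-0.5, 1.1, 0.1]
grip_width: 0.0004
grip_force: 0.0
t 4.72 turn [0.01 0.   0.  ] shift after [-0.11 -0.06  0.03] shift now axes [-0.11 -0.06  0.03] q [-0.27 -0.3   1.92  0.42  0.63 -2.09] F [-0.5  1.1  0.1]
t 4.72 turn [0.01 0.   0.  ] shift after [ 0.76 -0.16  6.05] shift now axes [ 0.77 -0.18  6.05] q [-0.27 -0.3   1.92  0.42  0.63 -2.09] F [-0.5  1.1  0.1]
```

```bash
python3 -m inch '-1 .6 0 .3 0 0 0;-1 0 0 .7 0 0 0;-1 0 0 .7 0 0 0;-1 0 0 .7 0 0 0;-1 0 0 .7 0 0 0;-1 0 0 .7 0 0 0;-1 0 0 .7 0 0 0;-1 0 0 .7 0 0 0;-1 0 0 .7 0 0 0;-1 0 0 0 0 0 0'; python3 go.py .678 -.046 .262 55 1.4;python3 - <<'E'
from station import camera
import cv2,numpy as np
a=camera("top")["img"][100:270,265:445];b=camera("scene")["img"][95:265,250:430]
cv2.imwrite("pics/c2.png",cv2.convertScaleAbs(cv2.resize(np.hstack([a,b]),None,fx=2.2,fy=2.2,interpolation=2),alpha=1.5))
E
```

```text
time_s: 5.98
ee_pos: [0.6917, -0.0384, 0.2812]
eef_rot: [3.141, 0.959, -3.113]
force: [-1.0, -0.3, -0.0]
grip_width: 0.0003
grip_force: 0.0
t 5.97 turn [ 0.03 -0.    0.01] shift after [ 0.79 -0.24 -0.01] shift now axes [ 0.79 -0.24 -0.01] q [-0.18  0.12  1.81  0.58  0.32 -2.25] F [-1.  -0.3 -0. ]
```

View pics/c2.png

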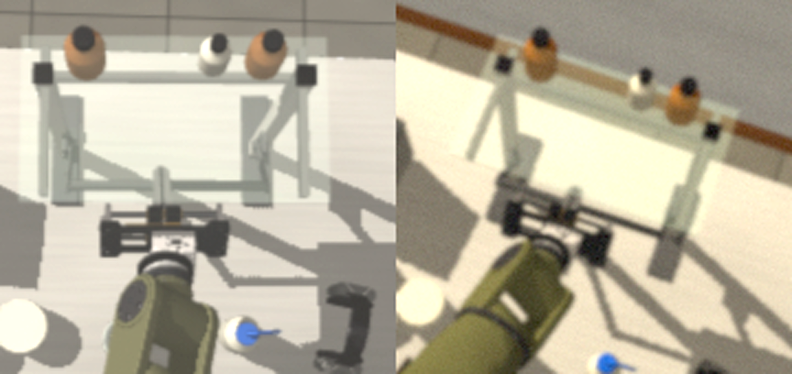

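The picture shows the shut fingers at (160,180) in the top crop, poking over the bar beneath the glass, with the gripper body clear of the board. Next I push the rail down slowly.

```bash
python3 -m inch '-1 .2 0 0 0 0 0;-1 .2 0 0 0 0 0;-1 .2 0 0 0 0 0;-1 .2 0 0 0 0 0;-1 .2 0 0 0 0 0;-1 .2 0 0 0 0 0'; python3 -m inch '-1 .2 0 0 0 0 0;-1 .2 0 0 0 0 0;-1 .2 0 0 0 0 0;-1 .2 0 0 0 0 0;-1 .2 0 0 0 0 0;-1 .2 0 0 0 0 0'; python3 -m inch '-1 .2 0 .05 0 0 0;-1 .2 0 .05 0 0 0;-1 .15 0 .05 0 0 0;-1 .15 0 .05 0 0 0;-1 .15 0 .05 0 0 0'; python3 go.py .6365 -.046 .167 55 1.4
```

```text
time_s: 6.82
ee_pos: [0.6714, -0.041, 0.2539]
eef_rot: [-3.14, 0.963, -3.113]
force: [-1.0, 0.1, 4.8]
grip_width: 0.0007
grip_force: 1.7
time_s: 7.58
ee_pos: [0.6515, -0.0374, 0.2286]
eef_rot: [-3.136, 0.95, -3.116]
force: [1.8, -1.1, 1.1]
grip_width: 0.0006
grip_force: 1.1
time_s: 8.2
ee_pos: [0.6443, -0.0326, 0.2113]
eef_rot: [-3.129, 0.935, -3.121]
force: [0.8, -1.4, 2.3]
grip_width: 0.0006
grip_force: 1.1
t 8.2 turn [-0.09 -0.14 -0.01] shift after [ 1.36 -0.44  0.63] shift now axes [ 1.35 -0.43  0.67] q [-0.17  0.1   1.99  0.88  0.19 -2.55] F [ 0.8 -1.4  2.3]
```

```bash
python3 -m inch '-1 0 0 0 0 .3 0;-1 0 0 0 0 .3 0;-1 0 0 0 0 .3 0;-1 0 0 0 0 .2 0'; python3 go.py .6365 -.04 .162 42 1.4
```

```text
time_s: 8.7
ee_pos: [0.6441, -0.032, 0.211]
eef_rot: [-3.133, 0.745, -3.123]
force: [-0.2, -0.9, 0.1]
grip_width: 0.0003
grip_force: 0.0
t 8.7 turn [-0.07  0.07 -0.03] shift after [ 1.29 -0.26  1.04] shift now axes [ 1.3  -0.25  1.03] q [-0.16  0.13  1.86  0.26  0.43 -1.94] F [-0.2 -0.9  0.1]
```

```bash
python3 -m inch '-1 .16 -.02 .12 0 0 0;-1 .16 -.02 .12 0 0 0;-1 .16 -.02 .12 0 0 0;-1 .16 -.02 .12 0 0 0;-1 .16 -.02 .12 0 0 0'; python3 -m inch '-1 .12 0 .1 0 0 0;-1 .1 0 .08 0 0 0;-1 .08 0 .06 0 0 0;-1 0 0 0 0 0 0';  python3 go.py .636 -.04 .162 42 1.4
```

```text
time_s: 9.32
ee_pos: [0.639, -0.0356, 0.1817]
eef_rot: [-3.133, 0.747, -3.124]
force: [0.7, 2.3, 3.1]
grip_width: 0.0007
grip_force: 1.0
time_s: 9.82
ee_pos: [0.6372, -0.0356, 0.1703]
eef_rot: [-3.133, 0.747, -3.124]
force: [0.3, -0.6, -0.1]
grip_width: 0.0002
grip_force: 0.3
t 9.82 turn [-0.08  0.08 -0.03] shift after [ 0.22 -0.14  0.18] shift now axes [ 0.22 -0.14  0.18] q [-0.17  0.17  1.92  0.36  0.34 -2.05] F [ 0.3 -0.6 -0.1]
```

```bash
for i in 1 ; do python3 -m inch '-1 .06 0 .06 0 0 0;-1 .06 0 .06 0 0 0' | sed -n '2p;4p'; python3 -m inch '-1 .06 0 .06 0 0 0;-1 .06 0 .06 0 0 0'| sed -n '2p;4p';python3 -m inch '-1 .06 0 .05 0 0 0;-1 .06 0 .05 0 0 0'| sed -n '2p;4p'; done
```

```text
ee_pos: [0.6372, -0.0357, 0.1656]
force: [-0.8, 0.5, 2.9]
ee_pos: [0.6376, -0.0359, 0.1614]
force: [1.1, -0.3, 10.3]
ee_pos: [0.639, -0.0364, 0.16]
force: [2.4, 0.5, 23.1]
```

```bash
python3 -m inch '-1 -.3 0 0 0 0 0;-1 -.4 0 -.3 0 0 0;-1 0 0 -.8 0 0 0;-1 0 0 -.8 0 0 0;-1 0 0 -.8 0 0 0;-1 0 0 -.8 0 0 0;-1 0 0 -.8 0 0 0;-1 0 0 0 0 0 0';  python3 go.py .457 .354 .30 42 -8
```

```text
time_s: 11.58
ee_pos: [0.564, -0.0359, 0.2657]
eef_rot: [-3.132, 0.749, -3.123]
force: [0.5, -0.1, -0.2]
grip_width: 0.0007
grip_force: 0.0
t 11.57 turn [0.56 0.09 0.67] shift after [ 3.2  12.38 -4.42] shift now axes [ 1.66 13.03 -3.23] q [-0.2  -0.13  1.98  0.26  0.57 -1.95] F [ 0.5 -0.1 -0.2]
```

```bash
cat > bar.py <<'E'
from h import *
from station import camera
import sys
T=camera("top");S=camera("scene")
ut=[float(proj(T,(.6115,y,.165))[0]) for y in(.06,-.16)]
def line(c):
    A,B=[proj(c,(.6115-.025*(y+.049),y,.165)) for y in(.075,-.175)];g=cv2.cvtColor(c["img"],6).astype(float);L=[]
    for u in range(int(A[0])+1,int(B[0])):
        v0=A[1]+(B[1]-A[1])*(u-A[0])/(B[0]-A[0]);r=np.arange(int(v0)-6,int(v0)+7);w=g[r,u];d=np.clip(np.percentile(w,70)-w-8,0,None)
        if d.sum()>15:L.append((u,(d*r).sum()/d.sum()-v0,u/1.))
    L=np.array(L);print(len(L),"rows off expected: median",np.median(L[:,1]).round(2),"pred",A.round(1),B.round(1))
line(T);line(S)
cv2.imwrite(sys.argv[1],cv2.convertScaleAbs(cv2.resize(np.hstack([T["img"][100:270,265:445],S["img"][95:265,250:430]]),None,fx=2.2,fy=2.2,interpolation=2),alpha=1.5))
E
python3 bar.py pics/c3.png
```

```text
69 rows off expected: median -0.21 pred [304.1 201.6] [375.  201.7]
58 rows off expected: median 0.33 pred [298.2 197.5] [357.6 217.6]
```

View pics/c3.png

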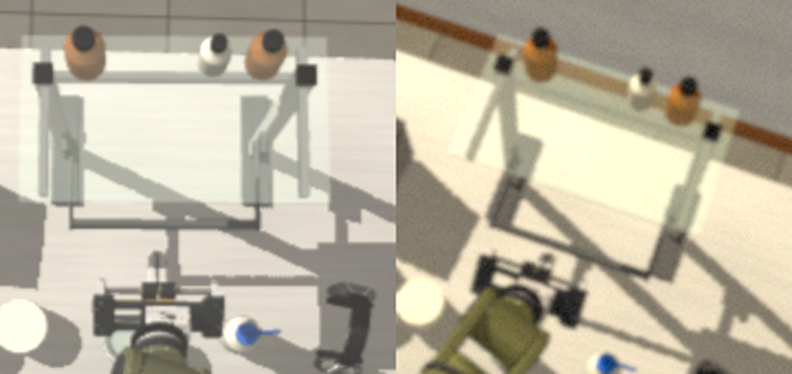

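The rail is level. The bar runs from (70,224) to (258,224) in the top crop, within 0.3 px of the predicted level pose. Next is the left-hand ear defender.

```bash
python3 -m inch '-1 0 0 -.5 .28 .05 .34;-1 0 0 -.5 .28 .05 .34;0 .25 .85 -.25 0 0 0;0 .25 .85 -.25 0 0 0;0 .25 .85 -.25 0 0 0;0 .25 .85 -.25 0 0 0;0 .25 .85 -.25 0 0 0;0 .25 .85 -.25 0 0 0;0 .25 .85 -.25 0 0 0;1 .25 .85 -.25 0 0 0' ; python3 -m inch '1 .25 .85 -.25 0 0 0;1 .25 .85 -.25 0 0 0;1 .25 .85 -.25 0 0 0;1 .25 .85 -.25 0 0 0;1 .25 .85 -.25 0 0 0;1 .25 .85 -.25 0 0 0;1 0 0 0 0 0 0';python3 go.py .457 .3545 .20 42 -8
```

```text
time_s: 12.92
ee_pos: [0.4886, 0.1799, 0.2904]
eef_rot: [-3.142, 0.729, 3.001]
force: [-0.5, 0.3, 1.1]
grip_width: 0.0539
grip_force: 0.0
time_s: 13.8
ee_pos: [0.447, 0.3407, 0.2935]
eef_rot: [-3.14, 0.729, 3.004]
force: [-0.0, -0.4, -0.1]
grip_width: 0.0936
grip_force: 0.0
t 13.8 turn [-0.   -0.03  0.01] shift after [1.89 0.5  2.49] shift now axes [1.88 0.5  2.5 ] q [ 0.88  0.04  1.74 -0.71  1.05 -0.28] F [-0.  -0.4 -0.1]
```

```bash
python3 -m inch '1 .47 .13 .62 0 0 0;1 .47 .13 .62 0 0 0;1 .47 .12 .62 0 0 0;1 .47 .12 .62 0 0 0;1 .33 0 .37 0 0 0;1 .33 0 .37 0 0 0;1 .33 0 .37 0 0 0;1 .25 0 .28 0 0 0;1 0 0 0 0 0 0';python3 go.py .457 .3545 .140 42 -8;python3 - <<'E'
from station import camera
import cv2,numpy as np
from h import *
T=camera("top");S=camera("scene")
for c in(T,S):print(proj(c,(.453,.3545,.149)))
a=T["img"][190:290,185:285];b=S["img"][170:270,175:275]
cv2.imwrite("pics/c4.png",cv2.convertScaleAbs(cv2.resize(np.hstack([a,b]),None,fx=4,fy=4,interpolation=2),alpha=1.7))
E
```

```text
time_s: 14.92
ee_pos: [0.457, 0.3528, 0.1457]
eef_rot: [3.142, 0.73, 3.0]
force: [0.8, 0.3, -0.9]
grip_width: 0.0939
grip_force: 0.0
t 14.93 turn [-0.01 -0.02 -0.01] shift after [0.13 0.06 0.14] shift now axes [0.13 0.06 0.14] q [ 0.88  0.24  1.88 -0.9   0.81  0.03] F [ 0.8  0.3 -0.9]
[223.19919842 244.04815718]
[219.40165205 209.29482334]
```

View pics/c4.png

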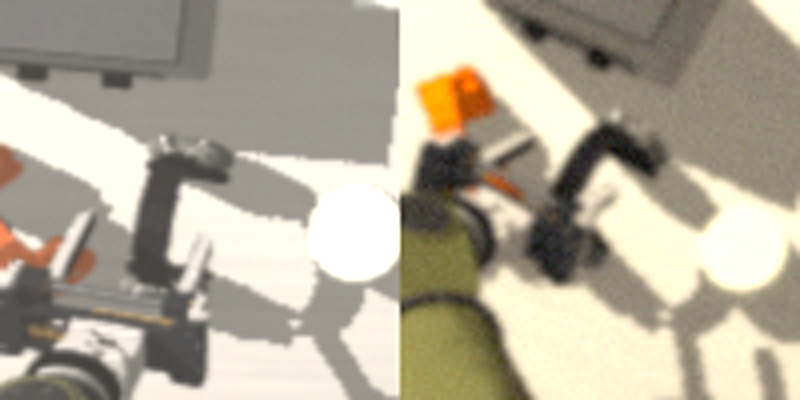

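The top crop shows the fingers at (80,235) and (200,240) on either side of the band, with the crown near (152,218). That matches the prediction, and the orange look-alike is clear. I'll go down the last 5 mm, close and lift.

```bash
python3 -m inch '1 .12 .06 .13 0 0 0;0.3 0 0 0 0 0 0;-.2 0 0 0 0 0 0;-.5 0 0 0 0 0 0;-1 0 0 0 0 0 0;-1 0 0 0 0 0 0;-1 0 0 0 0 0 0' 25; python3 go.py .457 .3545 .140 42 -8
```

```text
time_s: 15.9
ee_pos: [0.4573, 0.3548, 0.1412]
eef_rot: [3.14, 0.73, 2.999]
force: [-0.3, 0.2, -0.0]
grip_width: 0.0375
grip_force: 0.0
t 15.9 turn [-0.   -0.02 -0.01] shift after [ 0.03 -0.01  0.02] shift now axes [ 0.03 -0.01  0.02] q [ 0.89  0.25  1.88 -0.91  0.81  0.04] F [-0.3  0.2 -0. ]
```

```bash
python3 -m inch '-1 0 0 0 0 0 0;-1 0 0 0 0 0 0;-1 0 0 0 0 0 0;-1 -.2 0 -.22 0 0 0;-1 -.45 0 -.5 0 0 0;-1 -.6 0 -.67 0 0 0;-1 -.6 0 -.67 0 0 0;-1 -.6 0 -.67 0 0 0;-1 -.6 0 -.67 0 0 0;-1 -.6 0 -.67 0 0 0'; python3 go.py .54 .02 .36 42 1.4
```

```text
time_s: 17.15
ee_pos: [0.4573, 0.3546, 0.3068]
eef_rot: [3.139, 0.73, 2.999]
force: [-0.5, -0.1, 0.3]
grip_width: 0.0002
grip_force: 0.0
t 17.15 turn [-0.63 -0.01 -0.71] shift after [ -3.03 -11.22   0.34] shift now axes [ -4.4  -10.65   1.53] q [ 0.88  0.07  1.68 -0.7   1.08 -0.3 ] F [-0.5 -0.1  0.3]
```

The grasp missed: the fingers are fully shut. I'll look to see why.

Run:
```python
from station import camera
import cv2,numpy as np
from h import *
T=camera("top");S=camera("scene")
for c,b in((T,(205,225,255,272)),(S,(200,188,245,242))):
    P=pts(c)[b[1]:b[3],b[0]:b[2]].reshape(-1,3);q=P[(P[:,2]>.02)&(P[:,2]<.165)]
    print(cv2.minAreaRect(q[:,:2].astype(np.float32)*1000),q[:,2].max(),[(round(l,3),q[(q[:,2]>l)].mean(0).round(4).tolist(),int((q[:,2]>l).sum())) for l in(.13,.14,.145)])
np.savez("t1.npz",**T)
a=T["img"][190:290,185:285];b=S["img"][170:270,175:275]
cv2.imwrite("pics/c5.png",cv2.convertScaleAbs(cv2.resize(np.hstack([a,b]),None,fx=4,fy=4,interpolation=2),alpha=1.7))
```

```text
((453.96905517578125, 354.0074462890625), (67.192626953125, 153.8724822998047), 81.99847412109375) 0.1556648373224697 [(0.13, [0.4534, 0.3558, 0.1446], 208), (0.14, [0.4531, 0.3561, 0.1474], 158), (0.145, [0.4529, 0.3562, 0.1491], 116)]
((485.8916931152344, 349.2445068359375), (72.57160949707031, 231.0321807861328), 84.95037078857422) 0.15613504949671064 [(0.13, [0.4487, 0.3532, 0.1428], 154), (0.14, [0.4503, 0.3531, 0.1464], 103), (0.145, [0.4523, 0.3526, 0.1492], 61)]
```

View pics/c5.png

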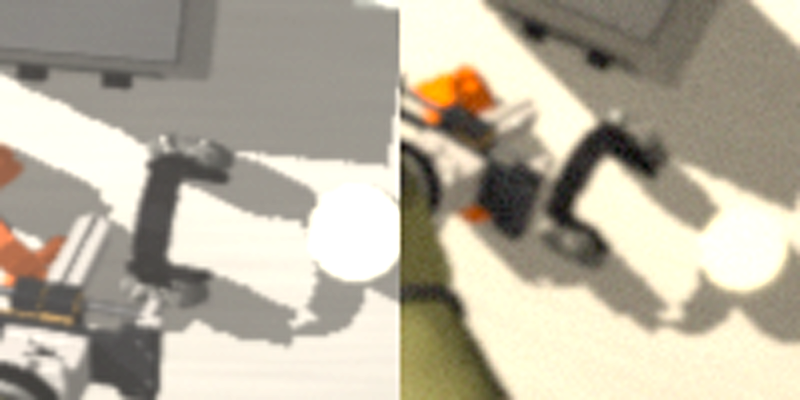

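The ear hasn't moved. The fingers closed over its top because the pads sit well behind the tips. I'll grasp deeper, with the grasp point inside the crown and 10 mm beyond its middle, so that later the fingers pass over the bar.

```bash
python3 go.py .474 .3515 .22 36 -8;python3 go.py .474 .3515 .1266 36 -8
```

```text
t 17.25 turn [ 0.02  0.6  -0.03] shift after [ 1.29 -0.04  2.72] shift now axes [ 1.57 -0.06  2.57] q [ 0.88  0.07  1.68 -0.71  1.08 -0.3 ] F [-0.5 -0.   0.1]
t 17.25 turn [ 0.02  0.6  -0.03] shift after [ 3.12 -0.04  5.24] shift now axes [ 3.65 -0.08  4.88] q [ 0.88  0.07  1.68 -0.71  1.08 -0.3 ] F [-0.5 -0.   0.1]
```

```bash
python3 -m inch '.4 0 0 0 0 .3 0;.4 0 0 0 0 .3 0;.4 .4 0 .6 0 0 0;.4 .35 0 .6 0 0 0;.4 .35 0 .6 0 0 0;.4 .35 0 .6 0 0 0;.4 .35 0 .6 0 0 0;.4 .35 0 .6 0 0 0;.4 .35 0 .6 0 0 0;.4 .3 0 .5 0 0 0'; python3 go.py .474 .3515 .1266 36 -8
```

```text
time_s: 18.5
ee_pos: [0.4715, 0.3524, 0.1402]
eef_rot: [3.141, 0.625, 3.0]
force: [-1.2, -0.8, 0.4]
grip_width: 0.0655
grip_force: 0.0
t 18.5 turn [-0.   -0.02 -0.01] shift after [ 0.2  -0.02  0.42] shift now axes [ 0.2  -0.02  0.42] q [ 0.82  0.27  1.82 -0.72  0.81 -0.17] F [-1.2 -0.8  0.4]
```

```bash
python3 -m inch '.4 .2 0 .38 0 0 0;-1 0 0 0 0 0 0;-1 0 0 0 0 0 0;-1 0 0 0 0 0 0;-1 0 0 0 0 0 0;-1 0 0 0 0 0 0;-1 0 0 0 0 0 0;-1 0 0 0 0 0 0' 35; python3 go.py .474 .3515 .1266 36 -8
```

```text
time_s: 19.5
ee_pos: [0.4737, 0.3526, 0.1294]
eef_rot: [3.14, 0.626, 2.999]
force: [-1.8, -1.8, 5.6]
grip_width: 0.0292
grip_force: 35.0
t 19.5 turn [ 0.   -0.01 -0.01] shift after [ 0.04 -0.04  0.08] shift now axes [ 0.04 -0.04  0.08] q [ 0.81  0.28  1.82 -0.74  0.79 -0.15] F [-1.8 -1.8  5.6]
```

```bash
python3 -m inch '-1 -.15 0 -.2 0 0 0;-1 -.3 0 -.4 0 0 0;-1 -.5 0 -.7 0 0 0;-1 -.5 0 -.7 0 0 0;-1 -.5 0 -.7 0 0 0;-1 -.5 0 -.7 0 0 0;-1 -.5 0 -.7 0 0 0;-1 -.5 0 -.7 0 0 0;-1 -.4 0 -.55 0 0 0;-1 0 0 0 0 0 0'; python3 go.py .50 .0165 .325 36 1.4
```

```text
time_s: 20.75
ee_pos: [0.4732, 0.3526, 0.3286]
eef_rot: [3.137, 0.627, 2.998]
force: [-0.3, 0.3, -2.3]
grip_width: 0.0291
grip_force: 35.0
t 20.75 turn [-0.54 -0.01 -0.78] shift after [ -0.43 -11.22   0.46] shift now axes [ -1.94 -10.97   1.51] q [ 0.81  0.09  1.56 -0.55  1.15 -0.47] F [-0.3  0.3 -2.3]
```

Held, with the weight showing as -2 N. Next I turn it and carry it across.

```bash
python3 -m inch '-1 0 -.3 0 -.18 0 -.26;-1 0 -.6 0 -.18 0 -.26;-1 0 -.8 0 -.18 0 -.26;-1 0 -.85 0 0 0 0;-1 0 -.85 0 0 0 0;-1 0 -.85 0 0 0 0;-1 0 -.85 0 0 0 0;-1 0 -.85 0 0 0 0;-1 0 -.85 0 0 0 0;-1 0 -.85 0 0 0 0'; python3 -m inch '-1 0 -.85 0 0 0 0;-1 0 -.85 0 0 0 0;-1 0 -.85 0 0 0 0;-1 0 -.7 0 0 0 0;-1 0 -.3 0 0 0 0;-1 0 0 0 0 0 0;-1 0 0 0 0 0 0'; python3 go.py .50 .0165 .325 36 1.4;python3 go.py .631 .0165 .315 36 1.4
cat > ear.py <<'E'
from h import *
from station import camera,ctrl
import sys
u0,v0,u1,v1=map(int,sys.argv[1:5]);lo,hi=map(float,sys.argv[5:7])
T=camera("top");S=camera("scene");P=pts(T)[v0:v1,u0:u1];g=T["img"][v0:v1,u0:u1].max(2)
m=(P[...,2]>lo)&(P[...,2]<hi)
for l in np.arange(lo,hi,.02):
    q=P[m&(P[...,2]>l)&(P[...,2]<l+.02)]
    if len(q):print(l.round(3),len(q),q.mean(0).round(4),q.min(0).round(3),q.max(0).round(3))
print(ctrl.get_obs()["ee_pos"].round(4))
cv2.imwrite(sys.argv[7],cv2.convertScaleAbs(cv2.resize(np.hstack([T["img"][130:290,260:440],S["img"][120:280,230:410]]),None,fx=2.2,fy=2.2,interpolation=2),alpha=1.6))
E
python3 ear.py 290 180 360 270 .17 .35 pics/c6.png
```

```text
time_s: 22.0
ee_pos: [0.4734, 0.1222, 0.3261]
eef_rot: [-3.139, 0.624, -3.116]
force: [-0.1, 0.4, -3.7]
grip_width: 0.0288
grip_force: 35.0
time_s: 22.88
ee_pos: [0.4764, 0.0172, 0.3271]
eef_rot: [-3.139, 0.625, -3.116]
force: [0.6, 0.4, -2.4]
grip_width: 0.0294
grip_force: 35.0
t 22.88 turn [-0.01 -0.02  0.01] shift after [-0.59 -0.04  0.52] shift now axes [-0.6  -0.04  0.52] q [-0.08 -0.34  1.95  0.07  0.91 -1.7 ] F [ 0.6  0.4 -2.4]
t 22.88 turn [-0.01 -0.02  0.01] shift after [-3.93 -0.15  3.36] shift now axes [-3.94 -0.15  3.34] q [-0.08 -0.34  1.95  0.07  0.91 -1.7 ] F [ 0.6  0.4 -2.4]
0.17 205 [ 0.6116 -0.      0.1743] [ 0.601 -0.118  0.17 ] [0.64  0.104 0.184]
0.23 3 [ 0.5094 -0.0115  0.2383] [ 0.499 -0.014  0.236] [ 0.516 -0.01   0.241]
0.25 16 [0.5109 0.0199 0.2628] [ 0.496 -0.007  0.252] [0.533 0.049 0.269]
0.27 140 [0.5153 0.0207 0.28  ] [ 0.407 -0.013  0.27 ] [0.533 0.055 0.289]
0.29 30 [0.5153 0.0207 0.3007] [0.51  0.004 0.291] [0.528 0.036 0.309]
0.31 66 [0.4605 0.0196 0.3222] [0.407 0.004 0.311] [0.507 0.035 0.33 ]
0.33 217 [0.4601 0.0191 0.3431] [0.425 0.005 0.33 ] [0.497 0.036 0.35 ]
[0.4764 0.0172 0.3272]
```

View pics/c6.png

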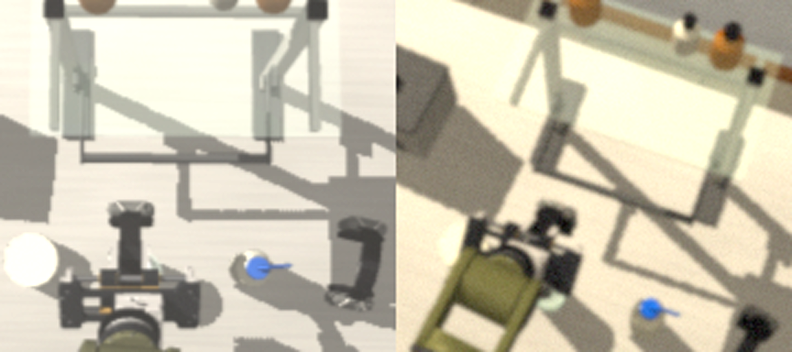

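The ear hangs straight in the gripper: far cup at (130,210), band square to the bar at row 157. Rail, bottle and dishes are undisturbed. I'll bring it over the bar.

```bash
python3 -m inch '-1 -.3 0 .25 0 0 0;-1 -.55 -.03 .47 0 0 0;-1 -.55 -.03 .47 0 0 0;-1 -.55 -.03 .47 0 0 0;-1 -.55 -.03 .47 0 0 0;-1 -.55 -.03 .47 0 0 0;-1 -.55 0 .47 0 0 0;-1 -.3 0 .27 0 0 0;-1 0 0 0 0 0 0'; python3 go.py .630 .0165 .315 36 1.4; python3 go.py .630 .0165 .18 36 1.4
```

```text
time_s: 24.1
ee_pos: [0.6304, 0.016, 0.3139]
eef_rot: [-3.139, 0.624, -3.116]
force: [-0.5, 0.8, -2.5]
grip_width: 0.0289
grip_force: 35.0
t 24.1 turn [-0.01 -0.02  0.01] shift after [-0.01  0.02 -0.04] shift now axes [-0.01  0.02 -0.04] q [-0.05  0.05  1.65  0.06  0.83 -1.67] F [-0.5  0.8 -2.5]
t 24.1 turn [-0.01 -0.02  0.01] shift after [2.63 0.02 3.6 ] shift now axes [2.62 0.03 3.61] q [-0.05  0.05  1.65  0.06  0.83 -1.67] F [-0.5  0.8 -2.5]
```

```bash
python3 -m inch '-1 .2 0 .27 0 0 0;-1 .35 0 .48 0 0 0;-1 .35 0 .48 0 0 0;-1 .35 0 .48 0 0 0;-1 .35 0 .48 0 0 0;-1 .35 0 .48 0 0 0;-1 .3 0 .42 0 0 0;-1 .2 0 .28 0 0 0;-1 .1 0 .14 0 0 0;-1 0 0 0 0 0 0'; python3 -m inch '-1 .05 0 .07 0 0 0;-1 .05 0 .07 0 0 0;-1 0 0 0 0 0 0'; python3 go.py .630 .0165 .1714 36 1.4
```

```text
time_s: 25.35
ee_pos: [0.6297, 0.0155, 0.1844]
eef_rot: [-3.139, 0.625, -3.116]
force: [0.7, 0.7, -2.1]
grip_width: 0.0296
grip_force: 35.0
time_s: 25.72
ee_pos: [0.6297, 0.0155, 0.1792]
eef_rot: [-3.139, 0.625, -3.116]
force: [-0.7, 0.8, -2.3]
grip_width: 0.0293
grip_force: 35.0
t 25.73 turn [-0.01 -0.02  0.01] shift after [0.14 0.03 0.22] shift now axes [0.14 0.04 0.22] q [-0.05  0.16  1.84  0.09  0.52 -1.71] F [-0.7  0.8 -2.3]
```

```bash
python3 -m inch '-1 .04 0 .06 0 0 0;-1 .04 0 .06 0 0 0;-1 0 0 0 0 0 0'|sed -n '2p;4p'; python3 -m inch '-1 .03 0 .04 0 0 0;-1 .02 0 .03 0 0 0;-1 0 0 0 0 0 0'|sed -n '2p;4p'; python3 -m inch '-1 .02 0 .03 0 0 0;-1 0 0 0 0 0 0'|sed -n '2p;4p'
```

```text
ee_pos: [0.6298, 0.0154, 0.1747]
force: [0.5, 0.0, -2.4]
ee_pos: [0.6299, 0.0155, 0.1723]
force: [-0.4, -0.1, -2.4]
ee_pos: [0.63, 0.0154, 0.1713]
force: [-0.3, 0.4, -2.1]
```

```bash
python3 -m inch '-1 .02 0 .03 0 0 0;-1 0 0 0 0 0 0'|sed -n '2p;4p';  python3 -m inch '-1 .02 0 .03 0 0 0;-1 0 0 0 0 0 0'|sed -n '2p;4p'; python3 -m inch '-1 .02 0 .03 0 0 0;-1 0 0 0 0 0 0'|sed -n '2p;4p'
```

```text
ee_pos: [0.6304, 0.0154, 0.171]
force: [-1.8, -0.1, 4.5]
ee_pos: [0.6308, 0.0154, 0.1708]
force: [-5.8, -0.6, 10.7]
ee_pos: [0.6312, 0.0154, 0.1706]
force: [-9.1, -0.8, 16.0]
```

Contact came at 0.171 m, as predicted. I'll relieve the pressure, open partly and withdraw along the finger axis.

```bash
python3 -m inch '-1 -.04 0 -.05 0 0 0;-1 0 0 0 0 0 0'|sed -n '2p;4p'; python3 -m inch '-.25 0 0 0 0 0 0;-.15 0 0 0 0 0 0;-.05 0 0 0 0 0 0;0 0 0 0 0 0 0;0 0 0 0 0 0 0;0 0 0 0 0 0 0' 10; python3 go.py .54 .0155 .36 36 1.4
```

```text
ee_pos: [0.6306, 0.0154, 0.1708]
force: [-1.2, -0.5, 6.0]
time_s: 28.48
ee_pos: [0.6302, 0.0155, 0.17]
eef_rot: [-3.139, 0.625, -3.116]
force: [0.8, -0.5, 0.3]
grip_width: 0.0472
grip_force: 0.0
t 28.48 turn [-0.01 -0.02  0.01] shift after [-1.29  0.07 -6.89] shift now axes [-1.27  0.06 -6.89] q [-0.05  0.18  1.85  0.09  0.49 -1.72] F [ 0.8 -0.5  0.3]
```

```bash
sed -i "s/^C=R/if len(sys.argv)>6: D=D*R.from_euler('z',180,degrees=True)\nC=R/" go.py
python3 -m inch '0 0 0 -.3 0 0 0;0 0 0 -.5 0 0 0;0 0 0 -.8 0 0 0;0 0 0 -.8 0 0 0;0 0 0 -.8 0 0 0;0 0 0 -.8 0 0 0;0 0 0 -.8 0 0 0;0 0 0 -.8 0 0 0;0 0 0 0 0 0 0'; python3 ear.py 285 180 400 230 .03 .25 pics/c7.png
```

```text
time_s: 29.6
ee_pos: [0.5315, 0.0134, 0.3085]
eef_rot: [-3.138, 0.629, -3.116]
force: [0.2, 0.5, 0.5]
grip_width: 0.0473
grip_force: 0.0
0.03 1 [ 0.6547 -0.0137  0.0495] [ 0.655 -0.014  0.049] [ 0.655 -0.014  0.049]
0.05 8 [0.6524 0.0263 0.0613] [ 0.651 -0.006  0.053] [0.656 0.051 0.069]
0.07 20 [0.5871 0.0188 0.0805] [ 0.533 -0.013  0.07 ] [0.655 0.05  0.089]
0.09 8 [0.5817 0.0075 0.0988] [ 0.532 -0.013  0.091] [0.654 0.043 0.108]
0.11 119 [0.5554 0.0181 0.1223] [ 0.534 -0.015  0.111] [0.653 0.05  0.13 ]
0.13 31 [0.5494 0.0169 0.1389] [ 0.536 -0.004  0.13 ] [0.557 0.043 0.15 ]
0.15 111 [ 0.5966 -0.0484  0.166 ] [ 0.553 -0.199  0.15 ] [0.649 0.096 0.17 ]
0.17 401 [ 0.609  -0.026   0.1773] [ 0.565 -0.199  0.17 ] [0.648 0.104 0.19 ]
0.19 54 [0.6094 0.0183 0.193 ] [0.587 0.005 0.19 ] [0.637 0.033 0.199]
[0.5317 0.0134 0.3061]
```

View pics/c7.png

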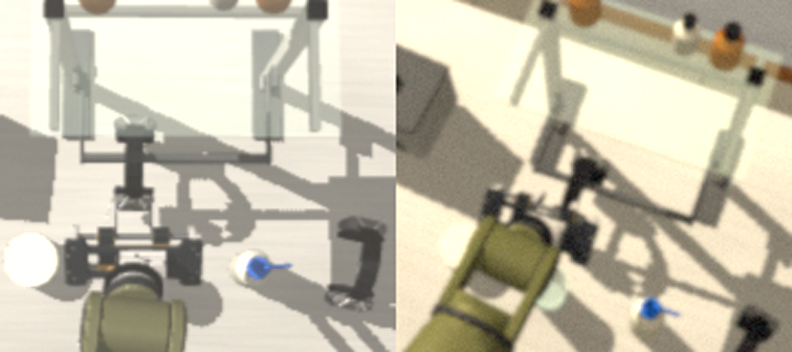

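The first ear hangs squarely over the bar, with the band at (134,157) in the top crop and the cups at (134,128) and (130,197). For the second ear I'll turn the gripper by a half turn, which keeps joint 6 inside its range.

```bash
python3 -m inch '0 0 0 -.8 0 0 1;.4 0 0 -.8 0 0 1;.4 0 0 0 0 0 1;.4 0 0 0 0 0 1;.4 0 0 0 0 0 1;.4 0 0 0 0 0 1;.4 0 0 0 0 0 1;.4 0 0 0 0 0 1;.4 0 0 0 0 0 1;.4 0 0 0 0 0 1' >/dev/null; python3 -m inch '.4 0 0 0 0 0 1;.4 0 0 0 0 0 1;.4 0 0 0 0 0 1;.4 0 0 0 0 0 1;.4 0 0 0 0 0 1;.4 0 0 0 0 0 1;.4 0 0 0 0 0 1;.4 0 0 0 0 0 1;.4 0 0 0 0 0 0'; python3 go.py .473 -.368 .25 36 -10 f
python3 - <<'E'
from h import *
from station import camera
for n,b in(("top",(400,220,440,280)),("scene",(368,250,408,305))):
    P=pts(camera(n))[b[1]:b[3],b[0]:b[2]].reshape(-1,3);q=P[(P[:,2]>.02)&(P[:,2]<.165)]
    print(cv2.minAreaRect(q[:,:2].astype(np.float32)*1000),[(l,q[(q[:,2]>l)].mean(0).round(4).tolist()) for l in(.13,.14,.145)])
E
```

```text
time_s: 32.08
ee_pos: [0.5038, 0.0128, 0.3441]
eef_rot: [3.138, -0.624, 0.027]
force: [0.4, 0.4, -0.4]
grip_width: 0.066
grip_force: 0.0
t 32.08 turn [-0.66  0.02  0.94] shift after [-0.88 12.68  3.24] shift now axes [-2.94 12.65  1.79] q [-0.08 -0.27  1.86  0.08  0.93  1.44] F [ 0.4  0.4 -0.4]
((453.22650146484375, -362.8390808105469), (69.14266204833984, 156.4623260498047), 78.81234741210938) [(0.13, [0.4537, -0.3632, 0.1432]), (0.14, [0.4532, -0.3631, 0.1466]), (0.145, [0.4544, -0.3641, 0.149])]
((450.7552185058594, -365.5444641113281), (66.87666320800781, 155.63983154296875), 78.98905181884766) [(0.13, [0.4487, -0.3659, 0.1433]), (0.14, [0.4503, -0.366, 0.1464]), (0.145, [0.4513, -0.3651, 0.149])]
```

```bash
python3 -m inch '.4 0 0 0 -.36 0 .52;.4 0 0 0 -.36 0 .52;.4 -.06 .88 .1 0 0 0;.4 -.06 .88 .1 0 0 0;.4 -.06 .88 .1 0 0 0;.4 -.06 .88 .1 0 0 0;.4 -.06 .88 .1 0 0 0;.4 -.06 .88 .1 0 0 0;.4 -.06 .88 .1 0 0 0;.4 -.06 .88 .2 0 0 0' >/dev/null; python3 -m inch '.4 -.06 .85 .3 0 0 0;.4 -.06 .85 .3 0 0 0;.4 -.06 .85 .3 0 0 0;.4 -.06 .85 .3 0 0 0;.4 -.06 .85 .3 0 0 0;.4 -.06 .85 .3 0 0 0;.4 0 0 0 0 0 0'; python3 go.py .4735 -.368 .20 36 -11 f
```

```text
time_s: 34.3
ee_pos: [0.4586, -0.3504, 0.2625]
eef_rot: [-3.139, -0.624, -0.198]
force: [1.0, -0.5, -0.4]
grip_width: 0.0657
grip_force: 0.0
t 34.3 turn [ 0.    0.03 -0.03] shift after [-0.74  0.48  2.04] shift now axes [-0.73  0.48  2.04] q [-0.91  0.01  1.8   0.51  0.9   0.62] F [ 1.  -0.5 -0.4]
```

```bash
python3 -m inch '.4 -.2 .12 .51 0 0 0;.4 -.18 .12 .51 0 0 0;.4 -.18 .12 .51 0 0 0;.4 -.18 .12 .51 0 0 0;.4 -.35 0 .48 0 0 0;.4 -.35 0 .48 0 0 0;.4 -.35 0 .48 0 0 0;.4 -.2 0 .28 0 0 0;.4 0 0 0 0 0 0' ; python3 go.py .4735 -.368 .129 36 -11 f
```

```text
time_s: 35.42
ee_pos: [0.4734, -0.3666, 0.1367]
eef_rot: [-3.138, -0.625, -0.199]
force: [0.2, -1.2, -0.7]
grip_width: 0.0657
grip_force: 0.0
t 35.42 turn [ 0.    0.02 -0.03] shift after [-0.14  0.05  0.21] shift now axes [-0.14  0.05  0.21] q [-0.91  0.21  1.9   0.68  0.66  0.39] F [ 0.2 -1.2 -0.7]
```

```bash
python3 -m inch '.4 -.14 .05 .2 0 0 0;-1 0 0 0 0 0 0;-1 0 0 0 0 0 0;-1 0 0 0 0 0 0;-1 0 0 0 0 0 0;-1 0 0 0 0 0 0;-1 0 0 0 0 0 0;-1 0 0 0 0 0 0' 35; python3 go.py .4735 -.368 .33 36 -11 f
```

```text
time_s: 36.42
ee_pos: [0.4735, -0.3685, 0.1304]
eef_rot: [-3.139, -0.626, -0.198]
force: [-1.0, -1.1, 3.1]
grip_width: 0.0289
grip_force: 35.0
t 36.42 turn [ 0.01  0.01 -0.03] shift after [ 3.91 -0.02 -5.38] shift now axes [ 3.9  -0.03 -5.39] q [-0.91  0.22  1.9   0.7   0.64  0.37] F [-1.  -1.1  3.1]
```

```bash
python3 -m inch '-1 .15 0 -.2 0 0 0;-1 .3 0 -.4 0 0 0;-1 .5 0 -.7 0 0 0;-1 .5 0 -.7 0 0 0;-1 .5 0 -.7 0 0 0;-1 .5 0 -.7 0 0 0;-1 .5 0 -.7 0 0 0;-1 .5 0 -.7 0 0 0;-1 .5 0 -.67 0 0 0;-1 0 0 0 0 0 0'; python3 go.py .49 -.114 .33 36 1.4 f
```

```text
time_s: 37.67
ee_pos: [0.4733, -0.3688, 0.3348]
eef_rot: [3.141, -0.628, -0.197]
force: [0.3, 0.8, -2.6]
grip_width: 0.0289
grip_force: 35.0
t 37.67 turn [ 0.75  0.   -1.03] shift after [ 0.52 -8.48  0.58] shift now axes [-1.   -8.44 -0.53] q [-0.91  0.02  1.63  0.46  1.04  0.71] F [ 0.3  0.8 -2.6]
```

```bash
python3 -m inch '-1 .3 0 -.4 .25 0 -.34;-1 .3 0 -.4 .25 0 -.34;-1 0 -.4 0 .25 0 -.34;-1 0 -.8 0 0 0 0;-1 0 -.85 0 0 0 0;-1 0 -.85 0 0 0 0;-1 0 -.85 0 0 0 0;-1 0 -.85 0 0 0 0;-1 0 -.85 0 0 0 0;-1 0 -.85 0 0 0 0' >/dev/null; python3 -m inch '-1 0 -.85 0 0 0 0;-1 0 -.85 0 0 0 0;-1 0 -.4 0 0 0 0;-1 0 0 0 0 0 0;-1 0 0 0 0 0 0'; python3 go.py .51 -.114 .325 36 1.4 f;python3 go.py .6325 -.114 .315 36 1.4 f; python3 ear.py 335 180 400 270 .2 .35 pics/c8.png
```

```text
time_s: 39.55
ee_pos: [0.4686, -0.1175, 0.3632]
eef_rot: [-3.137, -0.626, 0.021]
force: [-0.4, 0.8, -2.6]
grip_width: 0.0291
grip_force: 35.0
t 39.55 turn [-0.02  0.02 -0.02] shift after [ 0.37 -0.08  1.84] shift now axes [ 0.37 -0.08  1.84] q [-0.5  -0.31  1.85  0.35  1.07  0.96] F [-0.4  0.8 -2.6]
t 39.55 turn [-0.02  0.02 -0.02] shift after [3.48 0.02 4.51] shift now axes [3.49 0.02 4.5 ] q [-0.5  -0.31  1.85  0.35  1.07  0.96] F [-0.4  0.8 -2.6]
0.24 7 [ 0.4966 -0.0947  0.2505] [ 0.491 -0.142  0.244] [ 0.507 -0.083  0.259]
0.26 7 [ 0.48   -0.0928  0.2673] [ 0.4   -0.105  0.262] [ 0.509 -0.081  0.275]
0.28 6 [ 0.4921 -0.0842  0.2885] [ 0.403 -0.093  0.284] [ 0.528 -0.08   0.294]
0.3 160 [ 0.5005 -0.1128  0.314 ] [ 0.397 -0.149  0.301] [ 0.527 -0.082  0.32 ]
0.32 35 [ 0.5059 -0.1166  0.3265] [ 0.399 -0.141  0.32 ] [ 0.523 -0.094  0.34 ]
0.34 14 [ 0.4957 -0.1151  0.3445] [ 0.399 -0.128  0.34 ] [ 0.506 -0.101  0.35 ]
[ 0.4686 -0.1176  0.3632]
```

```bash
python3 -m inch '-1 .2 0 .25 0 0 0;-1 .4 0 .53 0 0 0;-1 .4 0 .53 0 0 0;-1 .4 0 .53 0 0 0;-1 .4 0 .53 0 0 0;-1 .4 0 .53 0 0 0;-1 .4 0 .53 0 0 0;-1 .4 0 .53 0 0 0;-1 .3 .02 .4 0 0 0;-1 0 0 0 0 0 0'; python3 go.py .631 -.114 .315 36 1.4 f; python3 go.py .631 -.114 .18 36 1.4 f
```

```text
time_s: 40.9
ee_pos: [0.6259, -0.1135, 0.3145]
eef_rot: [-3.136, -0.625, 0.021]
force: [0.5, -0.5, -2.4]
grip_width: 0.029
grip_force: 35.0
t 40.9 turn [-0.02  0.02 -0.02] shift after [0.15 0.02 0.08] shift now axes [0.15 0.02 0.08] q [-0.33  0.07  1.62  0.27  0.88  1.1 ] F [ 0.5 -0.5 -2.4]
t 40.9 turn [-0.02  0.02 -0.02] shift after [-2.5   0.02  3.73] shift now axes [-2.48  0.04  3.73] q [-0.33  0.07  1.62  0.27  0.88  1.1 ] F [ 0.5 -0.5 -2.4]
```

```bash
python3 -m inch '-1 .05 0 .35 0 0 0;-1 -.35 0 .48 0 0 0;-1 -.35 0 .48 0 0 0;-1 -.35 0 .48 0 0 0;-1 -.35 0 .48 0 0 0;-1 -.35 0 .48 0 0 0;-1 -.35 0 .45 0 0 0;-1 -.24 .02 .29 0 0 0;-1 -.1 0 .14 0 0 0;-1 0 0 0 0 0 0'; python3 go.py .631 -.114 .174 36 1.4 f
```

```text
time_s: 42.15
ee_pos: [0.6312, -0.1135, 0.1853]
eef_rot: [-3.137, -0.626, 0.021]
force: [-0.2, 1.2, -3.3]
grip_width: 0.0292
grip_force: 35.0
t 42.15 turn [-0.02  0.01 -0.01] shift after [-0.23  0.02  0.3 ] shift now axes [-0.23  0.02  0.3 ] q [-0.33  0.19  1.79  0.37  0.6   0.97] F [-0.2  1.2 -3.3]
```

```bash
python3 -m inch '-1 -.07 0 .1 0 0 0;-1 -.07 0 .1 0 0 0;-1 -.04 0 .06 0 0 0;-1 0 0 0 0 0 0'|sed -n '2p;4p'; python3 -m inch '-1 -.025 0 .035 0 0 0;-1 0 0 0 0 0 0'|sed -n '2p;4p'; python3 -m inch '-1 -.025 0 .035 0 0 0;-1 0 0 0 0 0 0'|sed -n '2p;4p'
```

```text
ee_pos: [0.6313, -0.1134, 0.1757]
force: [-0.5, 0.7, -1.6]
ee_pos: [0.6313, -0.1134, 0.1745]
force: [0.3, 0.1, -1.9]
ee_pos: [0.6313, -0.1134, 0.1731]
force: [-0.1, -0.8, -2.5]
```

```bash
python3 -m inch '-1 -.02 0 .03 0 0 0;-1 0 0 0 0 0 0'|sed -n '2p;4p'; python3 -m inch '-1 -.015 0 .02 0 0 0;-1 0 0 0 0 0 0'|sed -n '2p;4p'
```

```text
ee_pos: [0.6314, -0.1134, 0.1722]
force: [0.2, 0.1, -2.7]
ee_pos: [0.6316, -0.1135, 0.1719]
force: [-0.8, 0.9, 1.1]
```

Seated gently. Release and withdraw.

```bash
python3 -m inch '-.25 0 0 0 0 0 0;-.15 0 0 0 0 0 0;-.05 0 0 0 0 0 0;0 0 0 0 0 0 0;0 0 0 0 0 0 0;0 0 0 0 0 0 0' 10 | sed -n '2p;4,5p'; python3 -m inch '0 0 0 -.3 0 0 0;0 0 0 -.5 0 0 0;0 0 0 -.8 0 0 0;0 0 0 -.8 0 0 0;0 0 0 -.8 0 0 0;0 0 0 -.8 0 0 0;0 0 0 -.8 0 0 0;0 0 0 -.8 0 0 0;0 0 0 -.8 0 0 0;0 0 0 0 0 0 0'; python3 ear.py 285 180 400 230 .03 .22 pics/c9.png;python3 bar.py pics/x.png
```

```text
ee_pos: [0.6314, -0.1134, 0.1714]
force: [0.6, 0.4, 0.2]
grip_width: 0.0472
time_s: 45.65
ee_pos: [0.5185, -0.117, 0.3293]
eef_rot: [-3.139, -0.63, 0.022]
force: [0.2, 0.3, -0.0]
grip_width: 0.0469
grip_force: 0.0
0.05 24 [ 0.6267 -0.0347  0.0608] [ 0.534 -0.142  0.053] [0.659 0.051 0.07 ]
0.07 42 [ 0.572  -0.0502  0.0808] [ 0.533 -0.142  0.07 ] [0.657 0.051 0.09 ]
0.09 25 [ 0.5942 -0.0473  0.0997] [ 0.532 -0.138  0.091] [0.657 0.05  0.11 ]
0.11 250 [ 0.5563 -0.049   0.1224] [ 0.534 -0.142  0.11 ] [0.655 0.05  0.13 ]
0.13 65 [ 0.5511 -0.037   0.1388] [ 0.537 -0.126  0.13 ] [0.561 0.046 0.15 ]
0.15 136 [ 0.5895 -0.0515  0.1647] [ 0.553 -0.198  0.15 ] [0.638 0.103 0.17 ]
0.17 503 [ 0.6075 -0.0468  0.1789] [ 0.562 -0.199  0.17 ] [0.648 0.104 0.19 ]
0.19 118 [ 0.6104 -0.0423  0.1929] [ 0.584 -0.123  0.19 ] [0.636 0.033 0.198]
[ 0.5188 -0.1168  0.3268]
54 rows off expected: median 0.02 pred [304.1 201.6] [375.  201.7]
50 rows off expected: median -0.82 pred [298.2 197.5] [357.6 217.6]
```

View pics/c9.png

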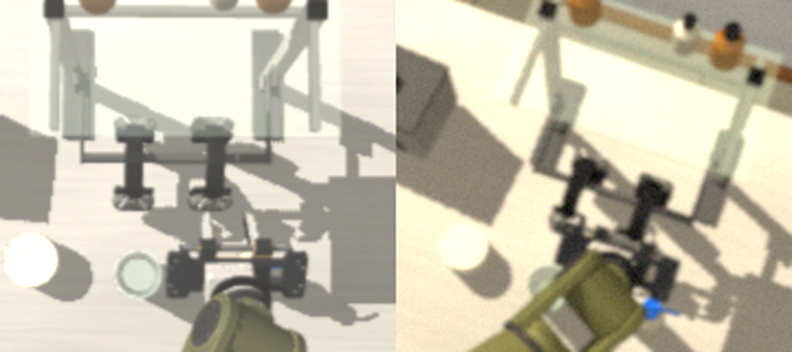

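Both ears hang square and straight over the level rail, bands at (134,160) and (212,160) in the top crop. Beaker, dishes and bottle stand where they were, and the gripper is clear. Handing in.

```bash
python3 -m inch '0 0 0 0 0 0 0;0 0 0 0 0 0 0;0 0 0 0 0 0 0;0 0 0 0 0 0 0' | head -1; python3 -c "
from station import ticket
print(ticket.hand_in())"
```

```text
time_s: 46.35
the job is handed in; nothing more can be done
None
```

I handed the job in at 46 s of the allowed 67 s: the rail is level on its stop, both pairs of ear defenders hang square over the bar and were set down gently, and the wash bottle, beaker and dishes stand where they were; one first grasp closed on air and was redone without moving anything.

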